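Hang the glaze dipper in its bucket

ROBOT

A 6-joint arm with a two-finger parallel gripper is mounted at the origin on the work surface. World frame = base frame: x ahead of the robot, y to its left, z up, the work surface at z = 0. Lengths are in m, angles in rad, forces in N, time in s.
With the tool pointing down it reaches from about 0.325 to 0.85 m from the base axis. Payload 4.4 kg.
Tool frame: the origin (TCP) lies on the mounting face of the last link; the fingertips stand 199 mm ahead of it and the grasp point (between the pads) lies 180 mm ahead of it; z points along the fingers, y is the line along which they close (so a half turn about z gives the same grasp; the last joint's range is limited). The gripper opens to 94 mm and grips with 3 to 60 N. Pads are 16 mm wide; open, the fingers measure 119 mm over their backs; the gripper's body (75 mm by 177 mm) begins 78 mm behind the grasp point.
Start: joints at [-1.452, 0.207, 1.542, -0, 1.393, -0.15], TCP at [0.153, -0.554, 0.405] pointing down, gripper open.
Joint ranges: [-2.73, 2.73], [-0.86, 2.22], [0.23, 2.46], [-1.11, 4.25], [0.08, 2.63], [-2.82, 2.82]. Speed limits (rad/s): [2.79, 2.79, 3.14, 3.14, 3.14, 3.14].

INTERFACE

Orientations are given as [roll, pitch, yaw] about the fixed x, y, z axes, in that order (R = Rz(yaw) Ry(pitch) Rx(roll)).
In Python, from plant import robot, viewer gives the robot as it stands.
- The arm moves only by the tool jog_arm, never from a script. Its argument "deltas" is a list of rows, each an object of numbers: "x", "y", "z": the shift along the tool's x, y, z in mm; "ax", "ay", "az": the turn, a rotation vector about the tool's x, y, z in rad. A call has 1 to 5 rows; each row shifts and turns the commanded pose from where the row before left it, along the tool's axes as they then stand; what a row does not reach is not made up. A row lasts 1/10 s, in which the tool goes at most 50 mm and 8.59 degrees, less where a joint would pass 70% of its speed; a pose out of reach is approached as far as the arm can. A call with a gripper value outside its range is refused whole. "hand" is the gripper's target within -1 to 1 (fully open at 1, half-way at 0, shut at -1), set as the call begins (left out, the last holds). The fingers move at their own pace and stop on an object; "grip_force" is the grip in N (left out, the last holds). Time passes only in rows, so rows that do not move let the fingers close. It gives the time, the measured TCP pose, the force, the opening and the grip force at its end, in the units of the state.
- robot.read_state(): the state, without advancing time (a new reading comes with each control period).
- viewer.read_camera(name): name is "side" or "top"; returns a dict with "frame" (384x512x3 uint8, red, green, blue), "range_z" (384x512 float32, m along the optical axis (not along the pixel's ray), 0 where there is no reading), "fx", "fy", "cx", "cy" (pixels), "camera_from_world" (4x4, takes a point from world to camera coordinates). Camera axes: x right, y down, z forward; pixel columns grow to the right and rows downward; lengths in m; the calibration is good to about 2 mm. A picture is of the moment at which its call begins.
- robot.hand_in(): hands the job in; it is judged then, once.
Trained networks look in a picture, given as the dict that the camera call returned (one of the last four; its "shot" number tells which), for a name from the list of things; names that differ only in an ending like _2 or _b are one class to them, and where a whole thing is asked for, a point or a joint stands for the part that bears it (a point fixed in the world has none). Each returns a list of dicts, best first, with "score" (0 to 1); they miss things now and then, are a little off and sometimes report something else, mostly with a low value. They report only what shows in the picture. A call takes as long as a camera call.
- viewer.look_for(picture, thing): "uv" ([column, row] in pixels, amid what is visible of it).
- viewer.cut_out(picture, thing): "region" (384x512 bool, what is visible of it) and "uv" ([column, row] in pixels, amid what is visible of it).
- viewer.tip_of(picture, thing): "uv" ([column, row] in pixels: a listed point, or the origin of a listed thing).
The state is a dict: "time": time; "joints": joint angles; "joint_velocities": joint speeds; "joint_torque": joint torques, N m; "tcp_pos": TCP position; "orientation": TCP orientation; "force": force on the tool from outside, world axes, zero at the start; "moment": the same for the moment, N m; "grip_width": finger opening in m; "grasp_force": force on a finger pad.
Only numpy, scipy, OpenCV 4.12 (cv2) and the standard library are available. Lean on these libraries where they do the work, as an engineer would, in place of code of your own. Each camera call takes 0.05 s, during which the arm holds its last target. There are 200 camera calls.

TASK

Get the empty glaze bucket ready for the next batch: take its lid off and lay it flat on the bench with the handle up, then hang the dipper by its hook over the bucket's rim, with the cup hanging down inside and the hook fully seated. Set both down gently, do not let them fall, keep the bucket standing where it is, and leave the bowl, the rolling pin and the jar alone.

Things in the scene. Friction and masses are not known exactly. Their poses are not given: they have to be found in the camera images.
- bucket: Round stainless-steel bucket, empty, loose, 0.6 to 1.2 kg. 150 mm high, 210 mm across the rolled rim, thin wall narrowing to 194 mm at the base, inner floor 5 mm up. Origin at the centre of its underside, z up. Two bail ears stick out at its own +y and -y; its lowered wire bail (rigid) runs between them round its +x side down to 62 mm up, with a black grip there, all within radius 121 mm.
- bucket_rim (a point): Point on the bucket's axis at the height of the rim's top, 150 mm above its underside. The rim bead is 7 mm thick (radius 98 to 105 mm from the axis) and 9 mm high.
- bucket_ear (a point): Bail ear on the bucket's +y side: 22 mm wide, 12 to 35 mm below the rim's top, reaching out to 121 mm from the axis; this point is 112 mm from the axis, 127 mm above the underside. Its twin is opposite, on -y. Hook the dipper at least 35 degrees round the rim from either ear, or its lip meets the ear.
- lid: Round stainless-steel lid, 0.3 kg, 218 mm across, loose on the bucket at the start. A disc 184 mm across and 8 mm deep on its underside drops into the rim; the flange rests on the rim top. Origin at the centre of that disc's underside: 142 mm above the bucket's underside when on, level with the bench when laid down. z up, y along the bow handle.
- lid_handle (a point): Middle of the lid's bow handle: a straight round steel bar 12 mm thick, about 70 mm of it level along the lid's y axis, its centre 52 mm above the lid's origin and 34 mm above the top of the lid. Pinch it across the bar from above.
- dipper: Stainless-steel dipper, 0.2 to 0.35 kg, 180 mm high, standing upright on its flat-bottomed round cup (80 mm across, 46 mm high) at the start. Origin at the centre of the cup's underside, z up. On the cup's -x side a flat strap (18 mm wide in y, x = -40 to -44 mm) rises to a black grip; a flat hook sticks out from the strap's back to -x and turns down.
- dipper_hook (a point): Middle of the hook's seat (underside of its level part): x = -52, z = 115 mm in the dipper's frame. The gap for the rim runs from x = -44 (strap) to -60 mm (lip's inner face); the lip is 18 mm wide, 4 mm thick, reaches 25 mm below the seat and flares out to x = -68 mm at its tip.
- dipper_grip (a point): Middle of the dipper's upright black grip, at x = -42 mm, z = 155 mm in the dipper's frame. The grip is 16 mm thick along x, 24 mm wide along y, and reaches from z = 124 to 180 mm.
- dipper_cup (a point): Centre of the mouth of the dipper's cup, on the cup's axis, 46 mm above the dipper's origin.
- bowl: Bystander: terracotta-coloured bowl, 130 mm across, 50 mm high. Origin at the centre of its underside.
- rolling_pin: Bystander: wooden rolling pin lying along its own x axis, 360 mm long, 46 mm thick. Origin under its middle.
- jar: Bystander: white plastic jar with a lid, 76 mm across, 100 mm high. Origin at the centre of its underside.

How it is judged:
By the outcome, as a careful person would: the job done as asked, in the order asked, and still so for the second after the job is handed in, with the robot touching nothing.
It also fails if it takes over 64 s, if anything falls off the work surface, if the arm or the gripper's body presses on something with over 40 N, if the wrist force passes 120 N, or if a joint passes its speed limit or range.

## Working session

There is one attempt and no reset: what is moved stays moved. The work goes in short steps, Python scripts to look and compute and a tool call to move; the robot and the scene stay as the last step left them, time stands still between calls to the robot, and variables do not carry over. Pictures are saved under pics/ and viewed, at most 10 in all, crops included, and the job is handed in when it is done.

Besides the shell and the picture viewer there is one more tool, called after ">>>" as a command line: name --argument value ..., lists and objects as JSON in quotes. jog_arm: Moves the arm, as the interface text tells. Its arguments: {"type":"object","properties":{"deltas":{"type":"array"},"hand":{"type":"number"},"grip_force":{"type":"number"}},"required":["deltas"]}

```bash
mkdir -p pics
cat > h.py <<'E'
import numpy as np, cv2
from plant import robot, viewer
def world(p,uv,z=None):
    T=np.linalg.inv(p["camera_from_world"]);u,v=uv
    if z is None:
        d=p["range_z"][int(round(v)),int(round(u))]
        return T[:3,:3]@(d*np.array([(u-p["cx"])/p["fx"],(v-p["cy"])/p["fy"],1]))+T[:3,3]
    r=T[:3,:3]@np.array([(u-p["cx"])/p["fx"],(v-p["cy"])/p["fy"],1])
    return T[:3,3]+r*(z-T[2,3])/r[2]
def cloud(p,mask=None):
    d=p["range_z"];m=d>0
    if mask is not None:m&=mask
    v,u=np.nonzero(m);z=d[m]
    c=np.c_[(u-p["cx"])/p["fx"]*z,(v-p["cy"])/p["fy"]*z,z]
    T=np.linalg.inv(p["camera_from_world"]);return c@T[:3,:3].T+T[:3,3]
def save(p,n):cv2.imwrite("pics/"+n+".png",p["frame"][:,:,::-1])
E
python3 - <<'E'
from h import *
np.set_printoptions(precision=3,suppress=True)
ps=[viewer.read_camera(n) for n in("top","side")]
fr=np.hstack([p["frame"] for p in ps])
cv2.imwrite("pics/a.png",cv2.resize(fr,(800,300),interpolation=cv2.INTER_AREA)[:,:,::-1])
for p,n in zip(ps,("top","side")):
    print(n,np.linalg.inv(p["camera_from_world"])[:3,3])
    for t in("lid_handle","dipper_hook","dipper_grip","dipper_cup","bucket_ear"):
        for r in viewer.tip_of(p,t)[:2]: print(t,r["score"],r["uv"],world(p,r["uv"]))
    for t in("bucket","lid","dipper","bowl","rolling_pin","jar"):
        for r in viewer.cut_out(p,t)[:1]:
            c=cloud(p,r["region"]);print(t,r["score"],r["uv"],len(c),np.percentile(c,[2,50,98],axis=0).round(3).tolist())
s=robot.read_state();print(s)
E
```

```text
top [ 0.45  -0.005  1.432]
lid_handle 0.91 [312.9, 220.3] [ 0.481 -0.196  0.199]
lid_handle 0.22 [181.0, 220.6] [0.485 0.228 0.011]
dipper_hook 0.86 [184.0, 218.2] [0.489 0.2   0.122]
dipper_grip 0.78 [182.0, 217.7] [0.491 0.207 0.118]
dipper_cup 0.72 [173.0, 212.0] [0.514 0.256 0.007]
dipper_cup 0.44 [105.9, 205.3] [0.533 0.464 0.079]
bucket_ear 0.57 [273.7, 239.3] [ 0.421 -0.091  0.006]
bucket 0.5 [275.9, 232.8] 54 [[0.437, -0.339, -0.003], [0.455, -0.098, 0.129], [0.577, -0.085, 0.137]]
lid 0.71 [312.6, 220.9] 3852 [[0.382, -0.296, 0.15], [0.479, -0.197, 0.158], [0.576, -0.102, 0.198]]
dipper 0.85 [178.1, 213.8] 478 [[0.483, 0.192, -0.001], [0.518, 0.249, 0.009], [0.553, 0.283, 0.182]]
bowl 0.95 [269.4, 138.3] 1018 [[0.717, -0.119, 0.002], [0.779, -0.065, 0.021], [0.828, -0.006, 0.053]]
rolling_pin 0.76 [400.4, 214.9] 1216 [[0.349, -0.552, 0.002], [0.512, -0.519, 0.039], [0.674, -0.495, 0.05]]
jar 0.79 [97.6, 202.9] 571 [[0.507, 0.458, 0.014], [0.539, 0.481, 0.098], [0.574, 0.524, 0.106]]
side [0.132 0.963 1.438]
lid_handle 0.94 [296.2, 155.0] [ 0.477 -0.202  0.198]
dipper_hook 0.
[... 634 characters left out ...]
], [0.825, -0.003, 0.051]]
rolling_pin 0.71 [312.6, 136.3] 731 [[0.345, -0.586, -0.005], [0.504, -0.516, 0.032], [0.671, -0.492, 0.049]]
jar 0.56 [197.3, 321.1] 665 [[0.501, 0.466, 0.005], [0.528, 0.507, 0.093], [0.565, 0.532, 0.104]]
{'time': 1.2, 'joints': array([-1.451,  0.207,  1.542, -0.   ,  1.393, -0.151]), 'joint_velocities': array([ 0.002, -0.001,  0.001, -0.   ,  0.001,  0.001]), 'joint_torque': array([ -0.001, -37.089, -28.176,   0.07 ,   0.027,  -0.   ]), 'tcp_pos': array([ 0.153, -0.554,  0.405]), 'orientation': array([3.142, 0.   , 0.27 ]), 'force': array([-0.846,  0.179, -0.357]), 'moment': array([ 0.009,  0.004, -0.027]), 'grasp_force': 0.0, 'grip_width': 0.09390814942664881}
```

View pics/a.png

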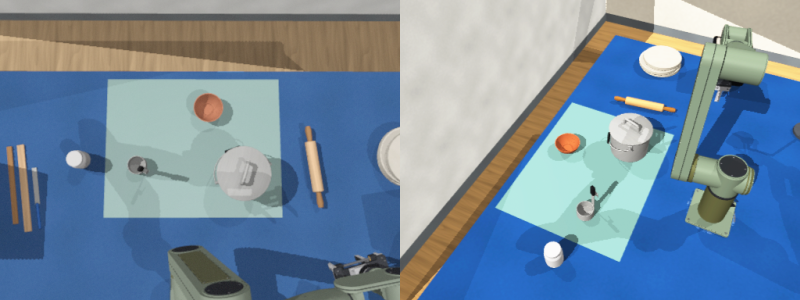

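The top image shows the lid on the bucket with its handle running roughly vertically in the image at about (312,220) full-res. The dipper stands at about (178,214), and its grip points down and right of the cup. Next I measure the handle direction and the dipper's yaw.

```bash
cat > m.py <<'E'
from h import *
np.set_printoptions(precision=4,suppress=True)
def near(c,x,y,r):return c[np.hypot(c[:,0]-x,c[:,1]-y)<r]
for n in("top","side"):
    p=viewer.read_camera(n);c=cloud(p)
    b=near(c,.479,-.198,.13)
    h=b[(b[:,2]>.188)&(b[:,2]<.215)]
    m=h.mean(0);w,V=np.linalg.eigh(np.cov(h[:,:2].T));print(n,"handle",len(h),m,(h[:,:2].min(0)+h[:,:2].max(0))/2,"dir",V[:,1],w**.5,np.arctan2(V[1,1],V[0,1]))
    f=b[(b[:,2]>.148)&(b[:,2]<.168)];(x,y),r=cv2.minEnclosingCircle(f[:,:2].astype(np.float32));print("lid circle",x,y,r,np.median(f[:,2]))
    e=b[(np.hypot(b[:,0]-x,b[:,1]-y)>.107)&(b[:,2]>.04)&(b[:,2]<.14)];print("outside",len(e),np.c_[e,np.degrees(np.arctan2(e[:,1]-y,e[:,0]-x))][::max(1,len(e)//12)])
    d=near(c,.515,.24,.1);g=d[(d[:,2]>.125)];print("grip",len(g),g.mean(0),g.min(0),g.max(0))
    k=d[(d[:,2]>.02)&(d[:,2]<.052)];(x,y),r=cv2.minEnclosingCircle(k[:,:2].astype(np.float32));print("cup",len(k),x,y,r)
    save(p,"m_"+n)
    x0,y0,x1,y1=(140,180,350,270) if n=="top" else (200,130,350,290)
    cv2.imwrite(f"pics/mc_{n}.png",cv2.resize(p["frame"][y0:y1,x0:x1],None,fx=3.5,fy=3.5,interpolation=cv2.INTER_CUBIC)[:,:,::-1])
E
python3 m.py
```

```text
top handle 121 [ 0.4791 -0.1983  0.1984] [ 0.4805 -0.1978] dir [-0.9589  0.2837] [0.0034 0.0256] 2.8539918601700167
lid circle 0.4798066318035126 -0.19942794740200043 0.10876570641994476 0.15789403076307074
outside 121 [[  0.597   -0.188    0.0761   5.5491]
 [  0.5804  -0.1415   0.0761  29.9531]
 [  0.5737  -0.1347   0.0764  34.5587]
 [  0.5537  -0.1211   0.0785  46.6541]
 [  0.5404  -0.1044   0.08    57.4593]
 [  0.5278  -0.3077   0.1249 -66.092 ]
 [  0.52    -0.0936   0.0928  69.1892]
 [  0.5135  -0.0934   0.0942  72.3774]
 [  0.4938  -0.0864   0.1011  82.9264]
 [  0.4744  -0.0823   0.1134  92.6667]
 [  0.4553  -0.0878   0.1255 102.3898]
 [  0.4459  -0.0966   0.1343 108.2399]
 [  0.4365  -0.0905   0.1297 111.665 ]]
grip 54 [0.4967 0.2074 0.1702] [0.4858 0.1997 0.1289] [0.5072 0.2187 0.184 ]
cup 111 0.5195339918136597 0.24402689933776855 0.04231744632124901
side handle 68 [ 0.4758 -0.1969  0.1954] [ 0.4771 -0.1983] dir [-0.9533  0.3019] [0.0041 0.0252] 2.8349073709207158
lid circle 0.47613582015037537 -0.19812355935573578 0.10966862738132477 0.15622363395380545
outside 86 [[  0.5947  -0.1952   0.0728   1.4026]
 [  0.5833  -0.1892   0.0721   4.7875]
 [  0.58    -0.1713   0.0736  14.4863]
 [  0.5807  -0.1532   0.0678  23.2693]
 [  0.5674  -0.1317   0.0784  36.0445]
 [  0.5631  -0.1325   0.0675  37.013 ]
 [  0.5395  -0.1059   0.0834  55.5212]
 [  0.5229  -0.096    0.0903  65.3858]
 [  0.5123  -0.0906   0.0894  71.391 ]
 [  0.4354  -0.0976   0.1205 112.0573]
 [  0.4775  -0.0834   0.1089  89.337 ]
 [  0.4493  -0.0807   0.1261 102.8864]
 [  0.4686  -0.0813   0.1098  93.7116]]
grip 78 [0.492  0.2147 0.1604] [0.4763 0.2005 0.1257] [0.505  0.2223 0.1838]
cup 216 0.5131947994232178 0.2462271898984909 0.0434596911072731
```

View pics/mc_top.png

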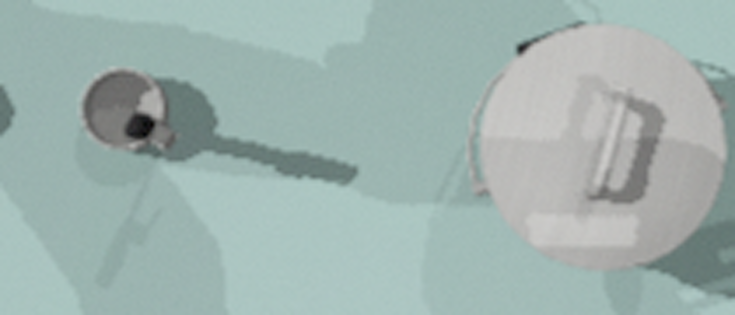

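View pics/mc_side.png

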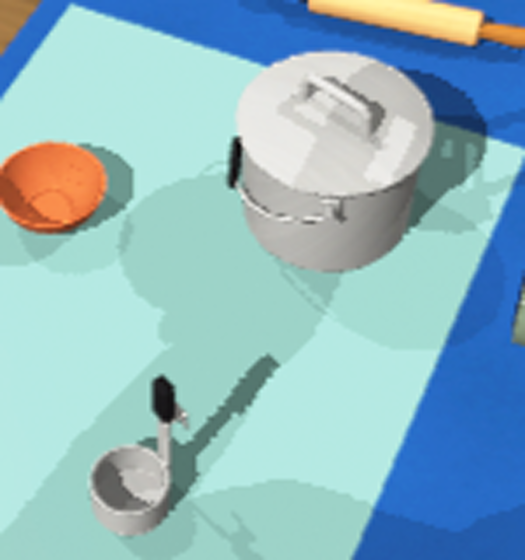

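The lid bar lies along about 163° at (0.478, -0.198). The ears are at about 110° and -70°. The dipper's hook points towards about -120°. I set out for the handle.

>>> jog_arm --deltas '[{"z":-10,"az":0.142},{"z":-10,"az":0.142},{"z":-10,"az":0.142},{"z":-10,"az":0.142}]' --hand 1 --grip_force 30

```text
invalid input
```

>>> jog_arm --deltas '[{"x":20.6,"y":-43.6},{"x":20.6,"y":-43.6},{"x":20.6,"y":-43.6},{"x":20.6,"y":-43.6},{"x":20.6,"y":-43.6}]'

```text
invalid input
```

>>> jog_arm --deltas '[{"x":20.6,"y":-43.6},{"x":20.6,"y":-43.6},{"x":20.6,"y":-43.6},{"x":20.6,"y":-43.6},{"x":20.6,"y":-43.6}]'

```text
invalid input
```

>>> jog_arm --deltas '[{},{}]'

```text
invalid input
```

>>> jog_arm --deltas '[{"x":0,"y":0,"z":-10,"ax":0,"ay":0,"az":0.142},{"x":0,"y":0,"z":-10,"ax":0,"ay":0,"az":0.142},{"x":0,"y":0,"z":-10,"ax":0,"ay":0,"az":0.142},{"x":0,"y":0,"z":-10,"ax":0,"ay":0,"az":0.142}]' --hand 1 --grip_force 30

```text
time: 1.7
tcp_pos: [0.1532, -0.5542, 0.445]
orientation: [-3.142, 0.0, -0.304]
force: [-0.1, -0.4, 0.0]
grip_width: 0.0941
grasp_force: 0.0
```

>>> jog_arm --deltas '[{"x":20.6,"y":-43.6,"z":0,"ax":0,"ay":0,"az":0},{"x":20.6,"y":-43.6,"z":0,"ax":0,"ay":0,"az":0},{"x":20.6,"y":-43.6,"z":0,"ax":0,"ay":0,"az":0},{"x":20.6,"y":-43.6,"z":0,"ax":0,"ay":0,"az":0},{"x":20.6,"y":-43.6,"z":0,"ax":0,"ay":0,"az":0}]'

```text
time: 2.2
tcp_pos: [0.3166, -0.3745, 0.4449]
orientation: [3.141, -0.001, -0.299]
force: [0.2, -1.1, -0.3]
grip_width: 0.0941
grasp_force: 0.0
```

>>> jog_arm --deltas '[{"x":20.6,"y":-43.6,"z":0,"ax":0,"ay":0,"az":0},{"x":20.6,"y":-43.6,"z":0,"ax":0,"ay":0,"az":0},{"x":20.6,"y":-43.6,"z":0,"ax":0,"ay":0,"az":0},{"x":20.6,"y":-43.6,"z":0,"ax":0,"ay":0,"az":0},{"x":20.6,"y":-43.6,"z":0,"ax":0,"ay":0,"az":0}]'

```text
time: 2.7
tcp_pos: [0.4793, -0.1962, 0.445]
orientation: [3.141, -0.001, -0.298]
force: [0.9, -0.9, 0.0]
grip_width: 0.0938
grasp_force: 0.0
```

>>> jog_arm --deltas '[{"x":0,"y":0,"z":0,"ax":0,"ay":0,"az":0}]'

```text
time: 2.8
tcp_pos: [0.4808, -0.1938, 0.4448]
orientation: [-3.14, -0.001, -0.291]
force: [0.3, -0.5, 0.8]
grip_width: 0.0941
grasp_force: 0.0
```

>>> jog_arm --deltas '[{"x":0,"y":4,"z":20,"ax":0,"ay":0,"az":0},{"x":0,"y":0,"z":25,"ax":0,"ay":0,"az":0},{"x":0,"y":0,"z":18,"ax":0,"ay":0,"az":0},{"x":0,"y":0,"z":8,"ax":0,"ay":0,"az":0},{"x":0,"y":0,"z":0,"ax":0,"ay":0,"az":0}]'

```text
time: 3.3
tcp_pos: [0.4764, -0.2022, 0.3725]
orientation: [-3.141, 0.003, -0.299]
force: [0.1, 0.4, -0.3]
grip_width: 0.094
grasp_force: 0.0
```

Run:
```python
from h import *
p=viewer.read_camera("side");cv2.imwrite("pics/g1.png",cv2.resize(p["frame"][90:250,220:420],None,fx=3.5,fy=3.5)[:,:,::-1])
print(robot.read_state()["tcp_pos"])
```

```text
[ 0.47681216 -0.20231757  0.37367498]
```

View pics/g1.png

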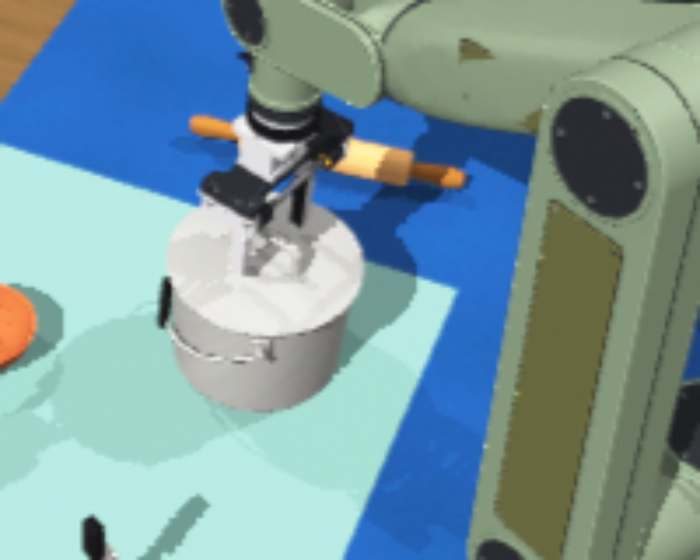

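The fingers straddle the handle bar around (275,255) in the crop. I centre them slightly and close.

>>> jog_arm --deltas '[{"x":0,"y":-4,"z":0,"ax":0,"ay":0,"az":0},{"x":0,"y":0,"z":0,"ax":0,"ay":0,"az":0}]'

```text
time: 3.55
tcp_pos: [0.4787, -0.198, 0.375]
orientation: [3.141, -0.002, -0.298]
force: [0.0, -0.5, 0.2]
grip_width: 0.0941
grasp_force: 0.0
```

>>> jog_arm --deltas '[{"x":0,"y":0,"z":0,"ax":0,"ay":0,"az":0},{"x":0,"y":0,"z":0,"ax":0,"ay":0,"az":0},{"x":0,"y":0,"z":0,"ax":0,"ay":0,"az":0},{"x":0,"y":0,"z":0,"ax":0,"ay":0,"az":0},{"x":0,"y":0,"z":0,"ax":0,"ay":0,"az":0}]' --hand -1 --grip_force 30

```text
time: 4.05
tcp_pos: [0.4782, -0.198, 0.3736]
orientation: [-3.142, 0.0, -0.298]
force: [-0.0, -0.2, 0.3]
grip_width: 0.057
grasp_force: 0.0
```

>>> jog_arm --deltas '[{"x":0,"y":0,"z":0,"ax":0,"ay":0,"az":0},{"x":0,"y":0,"z":0,"ax":0,"ay":0,"az":0},{"x":0,"y":0,"z":0,"ax":0,"ay":0,"az":0},{"x":0,"y":0,"z":0,"ax":0,"ay":0,"az":0},{"x":0,"y":0,"z":0,"ax":0,"ay":0,"az":0}]'

```text
time: 4.55
tcp_pos: [0.4782, -0.1981, 0.3736]
orientation: [3.141, 0.0, -0.298]
force: [-0.4, -1.3, -0.2]
grip_width: 0.0174
grasp_force: 0.7
```

>>> jog_arm --deltas '[{"x":0,"y":0,"z":0,"ax":0,"ay":0,"az":0},{"x":0,"y":0,"z":0,"ax":0,"ay":0,"az":0},{"x":0,"y":0,"z":0,"ax":0,"ay":0,"az":0},{"x":0,"y":0,"z":0,"ax":0,"ay":0,"az":0}]'

```text
time: 4.95
tcp_pos: [0.4782, -0.1981, 0.3736]
orientation: [3.141, 0.0, -0.298]
force: [-0.7, -1.3, -0.0]
grip_width: 0.011
grasp_force: 30.0
```

>>> jog_arm --deltas '[{"x":0,"y":0,"z":-5,"ax":0,"ay":0,"az":0},{"x":0,"y":0,"z":-5,"ax":0,"ay":0,"az":0},{"x":0,"y":0,"z":-10,"ax":0,"ay":0,"az":0},{"x":0,"y":0,"z":-15,"ax":0,"ay":0,"az":0},{"x":0,"y":0,"z":-25,"ax":0,"ay":0,"az":0}]'

```text
time: 5.45
tcp_pos: [0.4778, -0.1975, 0.4331]
orientation: [-3.14, 0.004, -0.298]
force: [-0.4, -0.8, -2.6]
grip_width: 0.0112
grasp_force: 30.0
```

>>> jog_arm --deltas '[{"x":-10,"y":-15,"z":0,"ax":0,"ay":0,"az":0},{"x":-20,"y":-30,"z":0,"ax":0,"ay":0,"az":0},{"x":-25,"y":-37,"z":0,"ax":0,"ay":0,"az":0},{"x":-25,"y":-37,"z":0,"ax":0,"ay":0,"az":0},{"x":-25,"y":-37,"z":0,"ax":0,"ay":0,"az":0}]'

```text
time: 5.95
tcp_pos: [0.422, -0.0156, 0.4327]
orientation: [-3.141, 0.002, -0.299]
force: [1.5, 0.4, -2.7]
grip_width: 0.0108
grasp_force: 30.0
```

>>> jog_arm --deltas '[{"x":-22,"y":-33,"z":0,"ax":0,"ay":0,"az":0},{"x":-15,"y":-23,"z":0,"ax":0,"ay":0,"az":0},{"x":-8,"y":-12,"z":10,"ax":0,"ay":0,"az":0},{"x":0,"y":0,"z":25,"ax":0,"ay":0,"az":0},{"x":0,"y":0,"z":30,"ax":0,"ay":0,"az":0}]'

```text
time: 6.45
tcp_pos: [0.3998, 0.0618, 0.3685]
orientation: [-3.14, -0.003, -0.296]
force: [1.1, -0.0, -2.2]
grip_width: 0.0111
grasp_force: 30.0
```

>>> jog_arm --deltas '[{"x":0,"y":0,"z":30,"ax":0,"ay":0,"az":0},{"x":0,"y":0,"z":30,"ax":0,"ay":0,"az":0},{"x":0,"y":0,"z":25,"ax":0,"ay":0,"az":0},{"x":0,"y":0,"z":20,"ax":0,"ay":0,"az":0},{"x":0,"y":0,"z":10,"ax":0,"ay":0,"az":0}]'

```text
time: 6.95
tcp_pos: [0.3985, 0.061, 0.2514]
orientation: [3.141, 0.005, -0.298]
force: [-0.4, 0.2, -2.3]
grip_width: 0.0113
grasp_force: 30.0
```

>>> jog_arm --deltas '[{"x":0,"y":0,"z":5,"ax":0,"ay":0,"az":0},{"x":0,"y":0,"z":0,"ax":0,"ay":0,"az":0},{"x":0,"y":0,"z":0,"ax":0,"ay":0,"az":0}]'

```text
time: 7.25
tcp_pos: [0.4012, 0.0603, 0.2495]
orientation: [-3.141, -0.002, -0.298]
force: [0.2, 0.6, -2.0]
grip_width: 0.0112
grasp_force: 30.0
```

>>> jog_arm --deltas '[{"x":0,"y":0,"z":7,"ax":0,"ay":0,"az":0},{"x":0,"y":0,"z":4,"ax":0,"ay":0,"az":0},{"x":0,"y":0,"z":2,"ax":0,"ay":0,"az":0},{"x":0,"y":0,"z":1,"ax":0,"ay":0,"az":0},{"x":0,"y":0,"z":1,"ax":0,"ay":0,"az":0}]'

```text
time: 7.75
tcp_pos: [0.4007, 0.0602, 0.2336]
orientation: [-3.142, 0.0, -0.298]
force: [0.2, -0.4, -3.4]
grip_width: 0.0108
grasp_force: 30.0
```

>>> jog_arm --deltas '[{"x":0,"y":0,"z":0.5,"ax":0,"ay":0,"az":0},{"x":0,"y":0,"z":0.5,"ax":0,"ay":0,"az":0}]'

```text
time: 7.95
tcp_pos: [0.4008, 0.0602, 0.2327]
orientation: [-3.142, -0.0, -0.298]
force: [-0.1, -0.2, -3.8]
grip_width: 0.011
grasp_force: 30.0
```

>>> jog_arm --deltas '[{"x":0,"y":0,"z":0.5,"ax":0,"ay":0,"az":0},{"x":0,"y":0,"z":0.5,"ax":0,"ay":0,"az":0}]'

```text
time: 8.15
tcp_pos: [0.4007, 0.0602, 0.2317]
orientation: [-3.142, -0.0, -0.298]
force: [-0.2, 0.1, -1.8]
grip_width: 0.0109
grasp_force: 30.0
```

Nearly in contact. I continue in half-millimetre steps.

>>> jog_arm --deltas '[{"x":0,"y":0,"z":0.5,"ax":0,"ay":0,"az":0},{"x":0,"y":0,"z":0,"ax":0,"ay":0,"az":0}]'

```text
time: 8.35
tcp_pos: [0.4008, 0.0602, 0.2316]
orientation: [3.142, 0.0, -0.298]
force: [-1.8, 0.4, 4.3]
grip_width: 0.0112
grasp_force: 30.0
```

>>> jog_arm --deltas '[{"x":0,"y":0,"z":0.5,"ax":0,"ay":0,"az":0},{"x":0,"y":0,"z":0,"ax":0,"ay":0,"az":0}]'

```text
time: 8.55
tcp_pos: [0.4009, 0.0602, 0.2315]
orientation: [3.141, 0.0, -0.298]
force: [-3.7, -0.0, 8.2]
grip_width: 0.0112
grasp_force: 30.0
```

>>> jog_arm --deltas '[{"x":0,"y":0,"z":0.3,"ax":0,"ay":0,"az":0},{"x":0,"y":0,"z":0,"ax":0,"ay":0,"az":0}]'

```text
time: 8.75
tcp_pos: [0.4009, 0.0602, 0.2315]
orientation: [3.141, 0.0, -0.298]
force: [-4.7, -0.0, 10.8]
grip_width: 0.0108
grasp_force: 30.0
```

>>> jog_arm --deltas '[{"x":0,"y":0,"z":-1,"ax":0,"ay":0,"az":0},{"x":0,"y":0,"z":0,"ax":0,"ay":0,"az":0},{"x":0,"y":0,"z":0,"ax":0,"ay":0,"az":0},{"x":0,"y":0,"z":0,"ax":0,"ay":0,"az":0},{"x":0,"y":0,"z":0,"ax":0,"ay":0,"az":0}]' --hand 0.6

```text
time: 9.25
tcp_pos: [0.4007, 0.0602, 0.2312]
orientation: [-3.142, 0.0, -0.298]
force: [-0.5, -0.2, 0.1]
grip_width: 0.0473
grasp_force: 0.0
```

>>> jog_arm --deltas '[{"x":0,"y":0,"z":0,"ax":0,"ay":0,"az":0},{"x":0,"y":0,"z":0,"ax":0,"ay":0,"az":0},{"x":0,"y":0,"z":-5,"ax":0,"ay":0,"az":0},{"x":0,"y":0,"z":-15,"ax":0,"ay":0,"az":0},{"x":0,"y":0,"z":-30,"ax":0,"ay":0,"az":0}]'

```text
time: 9.75
tcp_pos: [0.3994, 0.0603, 0.2803]
orientation: [3.14, 0.005, -0.298]
force: [-0.0, 0.4, -0.3]
grip_width: 0.0752
grasp_force: 0.0
```

>>> jog_arm --deltas '[{"x":0,"y":0,"z":-45,"ax":0,"ay":0,"az":0.076},{"x":0,"y":0,"z":-45,"ax":0,"ay":0,"az":0.075},{"x":0,"y":0,"z":-40,"ax":0,"ay":0,"az":0.075},{"x":0,"y":0,"z":-19,"ax":0,"ay":0,"az":0},{"x":0,"y":0,"z":0,"ax":0,"ay":0,"az":0}]'

```text
time: 10.25
tcp_pos: [0.4015, 0.0602, 0.4343]
orientation: [-3.138, -0.008, -0.524]
force: [-0.5, -0.5, 0.7]
grip_width: 0.0751
grasp_force: 0.0
```

```bash
cat > d.py <<'E'
from h import *
np.set_printoptions(precision=4,suppress=True)
def near(c,x,y,r):return c[np.hypot(c[:,0]-x,c[:,1]-y)<r]
ims=[]
for n in("top","side"):
    p=viewer.read_camera(n);c=cloud(p)
    l=near(c,.4,.06,.125);f=l[(l[:,2]>.01)&(l[:,2]<.03)];print(n,"lid",len(f),np.median(f,axis=0),f.min(0),f.max(0))
    d=near(c,.515,.24,.1);d=d[d[:,2]<.19]
    g=d[(d[:,2]>.125)]
    if len(g):print("grip",len(g),np.median(g,axis=0),g.min(0),g.max(0),"top",g[g[:,2]>.172].mean(0))
    for z0,z1 in((.06,.09),(.09,.11),(.11,.123)):
        k=d[(d[:,2]>z0)&(d[:,2]<z1)]
        if len(k):print(z0,len(k),k.mean(0),k.min(0),k.max(0))
    k=d[(d[:,2]>.02)&(d[:,2]<.052)]
    if len(k):print("cup",len(k),cv2.minEnclosingCircle(k[:,:2].astype(np.float32)),k.min(0),k.max(0))
    b=near(c,.479,-.198,.13);r=b[(b[:,2]>.14)&(b[:,2]<.158)]
    if len(r):print("rim",len(r),cv2.minEnclosingCircle(r[:,:2].astype(np.float32)),np.median(r[:,2]))
    x0,y0,x1,y1=(140,160,370,290) if n=="top" else (180,130,380,300)
    ims.append(cv2.resize(p["frame"][y0:y1,x0:x1],(400,300),interpolation=cv2.INTER_CUBIC))
cv2.imwrite("pics/d.png",np.hstack(ims)[:,:,::-1])
E
python3 d.py
```

```text
top lid 1016 [0.4592 0.0352 0.0156] [ 0.2977 -0.0502  0.01  ] [0.521  0.1419 0.0294]
grip 53 [0.4972 0.2063 0.178 ] [0.4859 0.1998 0.1324] [0.5071 0.2192 0.1873] top [0.4972 0.2093 0.1798]
0.06 1 [0.5048 0.2047 0.0729] [0.5048 0.2047 0.0729] [0.5048 0.2047 0.0729]
0.09 11 [0.4876 0.1913 0.0988] [0.4781 0.1854 0.0915] [0.5038 0.2042 0.1039]
0.11 28 [0.4898 0.1977 0.1191] [0.4807 0.1876 0.1113] [0.4998 0.21   0.1226]
cup 114 ((0.5193390250205994, 0.2436583936214447), 0.0428507924079895) [0.4791 0.2041 0.0205] [0.5566 0.2859 0.0517]
rim 575 ((0.4795105457305908, -0.19969810545444489), 0.10601379722356796) 0.14955180185955874
side lid 1824 [0.3975 0.0729 0.0153] [ 0.292  -0.0574  0.01  ] [0.5076 0.1724 0.0294]
grip 77 [0.4912 0.215  0.1606] [0.4822 0.2027 0.1251] [0.5053 0.2209 0.183 ] top [0.493  0.2117 0.1778]
0.06 16 [0.4933 0.2125 0.0749] [0.4866 0.2073 0.0613] [0.5002 0.2184 0.0878]
0.09 13 [0.4886 0.208  0.1009] [0.4748 0.1943 0.0938] [0.5002 0.2171 0.1092]
0.11 19 [0.4841 0.201  0.1161] [0.4764 0.1881 0.1109] [0.4933 0.216  0.1217]
cup 211 ((0.5127220749855042, 0.24559856951236725), 0.04404078423976898) [0.4749 0.2056 0.0205] [0.5555 0.2895 0.0509]
rim 110 ((0.47863733768463135, -0.19894661009311676), 0.10645999759435654) 0.14707157448040842
```

View pics/d.png

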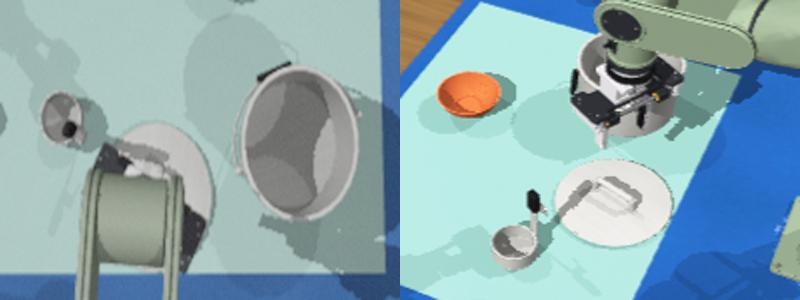

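The image shows the lid flat with its handle up and the bucket open and unmoved, centred at about (0.479, -0.199). The dipper's grip is at about (0.4955, 0.209), with the hook towards -121°.

>>> jog_arm --deltas '[{"x":1.5,"y":-20,"z":0,"ax":0,"ay":0,"az":0},{"x":1.5,"y":-42,"z":0,"ax":0,"ay":0,"az":0},{"x":1.5,"y":-46,"z":0,"ax":0,"ay":0,"az":0},{"x":1.5,"y":-42,"z":0,"ax":0,"ay":0,"az":0},{"x":1.5,"y":-26,"z":0,"ax":0,"ay":0,"az":0.017}]'

```text
time: 10.85
tcp_pos: [0.4956, 0.2109, 0.427]
orientation: [3.138, 0.004, -0.54]
force: [0.3, -1.0, -0.5]
grip_width: 0.0752
grasp_force: 0.0
```

>>> jog_arm --deltas '[{"x":0,"y":0,"z":0,"ax":0,"ay":0,"az":0},{"x":0,"y":0,"z":0,"ax":0,"ay":0,"az":0},{"x":0,"y":0,"z":0,"ax":0,"ay":0,"az":0}]'

```text
time: 11.15
tcp_pos: [0.4945, 0.2079, 0.4289]
orientation: [3.139, 0.002, -0.542]
force: [-0.1, -0.4, -0.3]
grip_width: 0.0753
grasp_force: 0.0
```

>>> jog_arm --deltas '[{"x":0,"y":-1.5,"z":20,"ax":0,"ay":0,"az":0},{"x":0,"y":0,"z":30,"ax":0,"ay":0,"az":0},{"x":0,"y":0,"z":28,"ax":0,"ay":0,"az":0},{"x":0,"y":0,"z":15,"ax":0,"ay":0,"az":0},{"x":0,"y":0,"z":5,"ax":0,"ay":0,"az":0}]'

```text
time: 11.65
tcp_pos: [0.4946, 0.2087, 0.3301]
orientation: [3.138, 0.003, -0.543]
force: [0.6, -0.5, -0.1]
grip_width: 0.0755
grasp_force: 0.0
```

Run:
```python
from h import *
p=viewer.read_camera("side");cv2.imwrite("pics/g2.png",cv2.resize(p["frame"][170:310,190:330],None,fx=4,fy=4,interpolation=cv2.INTER_CUBIC)[:,:,::-1])
s=robot.read_state();print(s["tcp_pos"],s["orientation"])
```

```text
[0.49494727 0.20888453 0.33052336] [ 3.13885278e+00  2.55410180e-03 -5.42564901e-01]
```

View pics/g2.png

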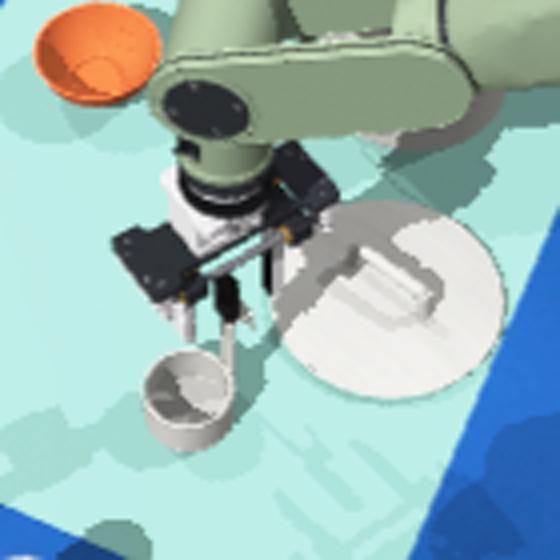

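The fingers straddle the grip at about (228,295) in the crop, so I close.

>>> jog_arm --deltas '[{"x":0,"y":0,"z":0,"ax":0,"ay":0,"az":0},{"x":0,"y":0,"z":0,"ax":0,"ay":0,"az":0},{"x":0,"y":0,"z":0,"ax":0,"ay":0,"az":0},{"x":0,"y":0,"z":0,"ax":0,"ay":0,"az":0},{"x":0,"y":0,"z":0,"ax":0,"ay":0,"az":0}]' --hand -1 --grip_force 35

```text
time: 12.2
tcp_pos: [0.4962, 0.2102, 0.3329]
orientation: [-3.141, -0.001, -0.541]
force: [-0.2, 0.7, -0.0]
grip_width: 0.0386
grasp_force: 0.0
```

>>> jog_arm --deltas '[{"x":0,"y":0,"z":0,"ax":0,"ay":0,"az":0},{"x":0,"y":0,"z":0,"ax":0,"ay":0,"az":0},{"x":0,"y":0,"z":0,"ax":0,"ay":0,"az":0},{"x":0,"y":0,"z":0,"ax":0,"ay":0,"az":0},{"x":0,"y":0,"z":0,"ax":0,"ay":0,"az":0}]'

```text
time: 12.7
tcp_pos: [0.4957, 0.2101, 0.3317]
orientation: [3.141, 0.001, -0.541]
force: [-0.6, 0.2, -3.0]
grip_width: 0.0158
grasp_force: 35.0
```

>>> jog_arm --deltas '[{"x":0,"y":0,"z":-4,"ax":0,"ay":0,"az":0},{"x":0,"y":0,"z":-8,"ax":0,"ay":0,"az":0},{"x":0,"y":0,"z":-15,"ax":0,"ay":0,"az":0},{"x":0,"y":0,"z":-10,"ax":0,"ay":0,"az":0},{"x":0,"y":0,"z":0,"ax":0,"ay":0,"az":0}]'

```text
time: 13.2
tcp_pos: [0.4969, 0.2103, 0.3718]
orientation: [-3.138, -0.004, -0.541]
force: [0.1, 0.8, -2.5]
grip_width: 0.016
grasp_force: 35.0
```

Held. I raise it high enough to clear the rim, turn the hook to 225° (about 65° clear of the ears), and carry it to the bucket.

>>> jog_arm --deltas '[{"x":0,"y":0,"z":-15,"ax":0,"ay":0,"az":0.04},{"x":0,"y":0,"z":-30,"ax":0,"ay":0,"az":0.06},{"x":0,"y":0,"z":-40,"ax":0,"ay":0,"az":0.06},{"x":0,"y":0,"z":-35,"ax":0,"ay":0,"az":0.05},{"x":0,"y":0,"z":-18,"ax":0,"ay":0,"az":0.034}]'

```text
time: 13.7
tcp_pos: [0.4963, 0.2102, 0.5111]
orientation: [-3.137, -0.003, -0.787]
force: [1.0, -0.5, -2.3]
grip_width: 0.0161
grasp_force: 35.0
```

>>> jog_arm --deltas '[{"x":6,"y":8,"z":0,"ax":0,"ay":0,"az":0},{"x":15,"y":21,"z":0,"ax":0,"ay":0,"az":0},{"x":22,"y":31,"z":0,"ax":0,"ay":0,"az":0},{"x":25,"y":35,"z":0,"ax":0,"ay":0,"az":0},{"x":25,"y":35,"z":0,"ax":0,"ay":0,"az":0}]'

```text
time: 14.2
tcp_pos: [0.4688, 0.0508, 0.5048]
orientation: [3.139, 0.003, -0.784]
force: [0.0, 0.3, -3.7]
grip_width: 0.0159
grasp_force: 35.0
```

>>> jog_arm --deltas '[{"x":25,"y":35,"z":0,"ax":0,"ay":0,"az":0},{"x":25,"y":35,"z":0,"ax":0,"ay":0,"az":0},{"x":25,"y":35,"z":0,"ax":0,"ay":0,"az":0},{"x":25,"y":35,"z":0,"ax":0,"ay":0,"az":0},{"x":25,"y":35,"z":0,"ax":0,"ay":0,"az":0}]'

```text
time: 14.7
tcp_pos: [0.4331, -0.1615, 0.505]
orientation: [3.14, 0.003, -0.785]
force: [0.9, -0.7, -2.0]
grip_width: 0.016
grasp_force: 35.0
```

>>> jog_arm --deltas '[{"x":25,"y":35,"z":0,"ax":0,"ay":0,"az":0},{"x":18,"y":27,"z":0,"ax":0,"ay":0,"az":0},{"x":11,"y":17,"z":0,"ax":0,"ay":0,"az":0},{"x":5,"y":9,"z":0,"ax":0,"ay":0,"az":0},{"x":0,"y":0,"z":0,"ax":0,"ay":0,"az":0}]'

```text
time: 15.2
tcp_pos: [0.4133, -0.2646, 0.5056]
orientation: [3.141, 0.003, -0.787]
force: [0.5, 0.3, -3.4]
grip_width: 0.0157
grasp_force: 35.0
```

>>> jog_arm --deltas '[{"x":0,"y":0,"z":0,"ax":0,"ay":0,"az":0},{"x":0,"y":0,"z":0,"ax":0,"ay":0,"az":0}]'

```text
time: 15.4
tcp_pos: [0.4143, -0.2626, 0.5071]
orientation: [-3.141, 0.001, -0.783]
force: [0.3, 0.3, -2.7]
grip_width: 0.0157
grasp_force: 35.0
```

```bash
cat > e.py <<'E'
from h import *
import sys
np.set_printoptions(precision=4,suppress=True)
C=np.array([.479,-.199]);u=np.array([-.7071,-.7071]);w=np.array([.7071,-.7071])
ims=[]
for n in("top","side"):
    p=viewer.read_camera(n)
    for t in("dipper_hook","dipper_cup","dipper_grip","bucket_rim"):
        for r in viewer.tip_of(p,t)[:1]:print(n,t,r["score"],r["uv"],world(p,r["uv"]))
    for r in viewer.cut_out(p,"dipper")[:1]:
        c=cloud(p,r["region"]);print(n,"dipper",r["score"],len(c))
        for z0,z1 in((.15,.2),(.2,.235),(.235,.28),(.28,.32),(.32,.4)):
            k=c[(c[:,2]>z0)&(c[:,2]<z1)]
            if len(k)>2:
                a=(k[:,:2]-C)@u;b=(k[:,:2]-C)@w;print(z0,len(k),"radial",np.percentile(a,[3,50,97]),"tang",np.percentile(b,[3,50,97]))
    x0,y0,x1,y1=(250,170,390,290) if n=="top" else (230,70,390,230)
    ims.append(cv2.resize(p["frame"][y0:y1,x0:x1],(400,400),interpolation=cv2.INTER_CUBIC))
cv2.imwrite(f"pics/{sys.argv[1]}.png",np.hstack(ims)[:,:,::-1])
s=robot.read_state();print(s["tcp_pos"],s["force"])
E
python3 e.py e1
```

```text
top dipper_hook 0.61 [343.9, 244.8] [ 0.4223 -0.191   0.6194]
top dipper_cup 0.67 [345.5, 244.6] [ 0.4232 -0.191   0.633 ]
top bucket_rim 0.7 [311.8, 221.1] [ 0.4828 -0.2223  0.008 ]
side dipper_hook 0.66 [323.7, 131.4] [ 0.4041 -0.2754  0.2847]
side dipper_cup 0.9 [305.3, 149.4] [ 0.4605 -0.261   0.1807]
side dipper_grip 0.65 [326.2, 123.1] [ 0.3976 -0.2643  0.3367]
side bucket_rim 0.77 [294.7, 160.6] [ 0.5056 -0.286   0.074 ]
side dipper 0.76 524
0.15 221 radial [0.0109 0.0549 0.0847] tang [-0.0417  0.0082  0.0368]
0.2 204 radial [0.0095 0.049  0.0899] tang [-0.0426 -0.0044  0.0368]
0.235 33 radial [0.0865 0.0892 0.113 ] tang [-0.0146 -0.0042  0.007 ]
0.28 31 radial [0.0834 0.0916 0.1103] tang [-0.0137 -0.0093  0.0018]
0.32 30 radial [0.0828 0.0885 0.095 ] tang [-0.0166 -0.0123 -0.0044]
[ 0.4141 -0.2636  0.5074] [-0.0514  0.3956 -3.423 ]
```

View pics/e1.png

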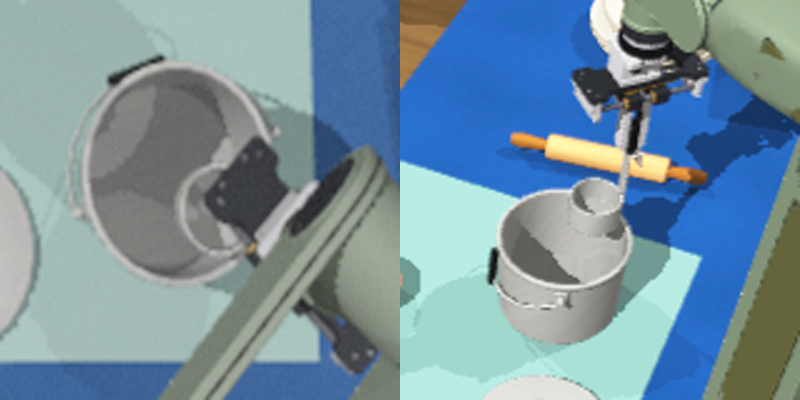

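The cup hangs over the inside of the bucket's near wall, at radius about 49 mm with little tangential offset, clear of the ears. I lower it.

>>> jog_arm --deltas '[{"x":0,"y":0,"z":15,"ax":0,"ay":0,"az":0},{"x":0,"y":0,"z":30,"ax":0,"ay":0,"az":0},{"x":0,"y":0,"z":30,"ax":0,"ay":0,"az":0},{"x":0,"y":0,"z":20,"ax":0,"ay":0,"az":0},{"x":0,"y":0,"z":10,"ax":0,"ay":0,"az":0}]'

```text
time: 16.5
tcp_pos: [0.4135, -0.2632, 0.3999]
orientation: [3.141, 0.004, -0.785]
force: [-0.2, 0.4, -3.4]
grip_width: 0.0161
grasp_force: 35.0
```

>>> jog_arm --deltas '[{"x":0,"y":0,"z":0,"ax":0,"ay":0,"az":0},{"x":0,"y":0,"z":0,"ax":0,"ay":0,"az":0}]'

```text
time: 16.7
tcp_pos: [0.4145, -0.264, 0.4034]
orientation: [-3.141, -0.002, -0.785]
force: [1.3, -1.0, -3.4]
grip_width: 0.0158
grasp_force: 35.0
```

```bash
sed -i 's/((.15,.2).*(.32,.4))/((.1,.135),(.135,.165),(.165,.182),(.182,.195),(.195,.23))/' e.py; python3 e.py e2
```

```text
top dipper_hook 0.17 [397.9, 215.8] [ 0.4999 -0.5109  0.0337]
top dipper_cup 0.74 [321.9, 233.9] [ 0.4415 -0.1963  0.3476]
top bucket_rim 0.72 [312.6, 223.2] [ 0.4743 -0.2142  0.0774]
top dipper 0.51 248
0.1 61 radial [0.0078 0.027  0.0814] tang [-0.0384 -0.0231  0.0204]
side dipper_hook 0.56 [322.9, 151.2] [ 0.3936 -0.2715  0.1894]
side dipper_cup 0.94 [305.1, 166.5] [ 0.4533 -0.2652  0.0825]
side dipper_grip 0.87 [318.8, 146.1] [ 0.4091 -0.2564  0.2239]
side bucket_rim 0.76 [293.7, 161.8] [ 0.5102 -0.2889  0.0621]
side dipper 0.66 490
0.1 160 radial [0.0097 0.0537 0.0918] tang [-0.0403 -0.0013  0.0383]
0.135 17 radial [0.086  0.0891 0.0935] tang [-0.0117 -0.0051  0.0053]
0.165 15 radial [0.0874 0.0896 0.1106] tang [-0.0111 -0.0037  0.0041]
0.182 12 radial [0.0899 0.1024 0.108 ] tang [-0.0118 -0.0081 -0.0014]
0.195 19 radial [0.083  0.0887 0.098 ] tang [-0.0157 -0.0109 -0.0079]
[ 0.4141 -0.2637  0.4024] [-0.3171 -0.404  -3.082 ]
```

View pics/e2.png

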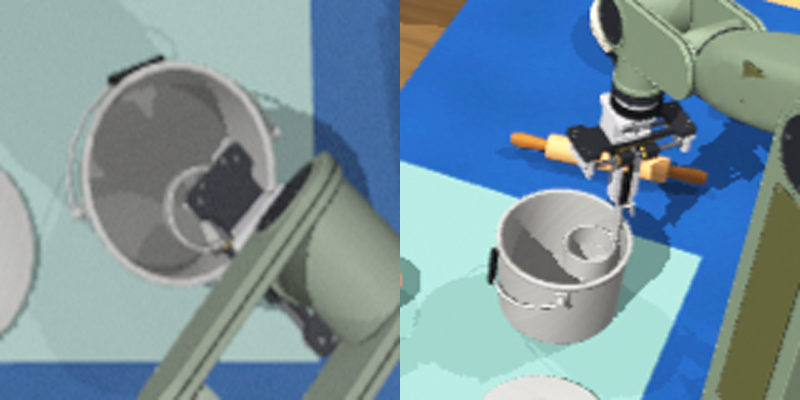

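The cup is inside the bucket, the strap is just inside the rim at radius 0.089, and the hook is above the rim. I lower slowly and watch the force.

>>> jog_arm --deltas '[{"x":0,"y":0,"z":3,"ax":0,"ay":0,"az":0},{"x":0,"y":0,"z":4,"ax":0,"ay":0,"az":0},{"x":0,"y":0,"z":4,"ax":0,"ay":0,"az":0},{"x":0,"y":0,"z":3,"ax":0,"ay":0,"az":0},{"x":0,"y":0,"z":0,"ax":0,"ay":0,"az":0}]'

```text
time: 17.8
tcp_pos: [0.4139, -0.2635, 0.3874]
orientation: [3.142, 0.002, -0.785]
force: [0.6, 0.3, -3.2]
grip_width: 0.0162
grasp_force: 35.0
```

>>> jog_arm --deltas '[{"x":0,"y":0,"z":3,"ax":0,"ay":0,"az":0},{"x":0,"y":0,"z":3,"ax":0,"ay":0,"az":0},{"x":0,"y":0,"z":3,"ax":0,"ay":0,"az":0},{"x":0,"y":0,"z":2,"ax":0,"ay":0,"az":0},{"x":0,"y":0,"z":0,"ax":0,"ay":0,"az":0}]'

```text
time: 18.3
tcp_pos: [0.414, -0.2636, 0.3769]
orientation: [-3.142, 0.001, -0.785]
force: [-1.5, 0.4, -3.3]
grip_width: 0.0157
grasp_force: 35.0
```

>>> jog_arm --deltas '[{"x":0,"y":0,"z":2,"ax":0,"ay":0,"az":0},{"x":0,"y":0,"z":2,"ax":0,"ay":0,"az":0},{"x":0,"y":0,"z":1,"ax":0,"ay":0,"az":0},{"x":0,"y":0,"z":1,"ax":0,"ay":0,"az":0},{"x":0,"y":0,"z":0,"ax":0,"ay":0,"az":0}]'

```text
time: 18.8
tcp_pos: [0.4141, -0.2636, 0.3712]
orientation: [3.142, 0.0, -0.785]
force: [-0.4, -0.1, -2.9]
grip_width: 0.0161
grasp_force: 35.0
```

Free so far. I go to about 1 mm above the seat, then nudge outward (+y) to bring the strap near the bead.

>>> jog_arm --deltas '[{"x":0,"y":0,"z":2,"ax":0,"ay":0,"az":0},{"x":0,"y":0,"z":1,"ax":0,"ay":0,"az":0},{"x":0,"y":1,"z":0,"ax":0,"ay":0,"az":0},{"x":0,"y":1,"z":0,"ax":0,"ay":0,"az":0},{"x":0,"y":0,"z":0,"ax":0,"ay":0,"az":0}]'

```text
time: 19.3
tcp_pos: [0.4126, -0.2652, 0.3684]
orientation: [3.142, -0.0, -0.785]
force: [0.7, -0.5, -2.0]
grip_width: 0.0156
grasp_force: 35.0
```

>>> jog_arm --deltas '[{"x":0,"y":1,"z":0,"ax":0,"ay":0,"az":0},{"x":0,"y":0,"z":0,"ax":0,"ay":0,"az":0}]'

```text
time: 19.5
tcp_pos: [0.4119, -0.2659, 0.3684]
orientation: [3.142, -0.0, -0.785]
force: [-0.4, 0.1, -2.7]
grip_width: 0.0157
grasp_force: 35.0
```

>>> jog_arm --deltas '[{"x":0,"y":0,"z":0.7,"ax":0,"ay":0,"az":0},{"x":0,"y":0,"z":0,"ax":0,"ay":0,"az":0}]'

```text
time: 19.7
tcp_pos: [0.412, -0.2658, 0.3676]
orientation: [-3.142, 0.0, -0.785]
force: [1.0, -0.1, -2.5]
grip_width: 0.0159
grasp_force: 35.0
```

>>> jog_arm --deltas '[{"x":0,"y":0,"z":0.5,"ax":0,"ay":0,"az":0},{"x":0,"y":0,"z":0,"ax":0,"ay":0,"az":0}]'

```text
time: 19.9
tcp_pos: [0.412, -0.2657, 0.367]
orientation: [-3.142, 0.0, -0.785]
force: [0.7, -1.0, -3.1]
grip_width: 0.0159
grasp_force: 35.0
```

>>> jog_arm --deltas '[{"x":0,"y":0,"z":0.5,"ax":0,"ay":0,"az":0},{"x":0,"y":0,"z":0,"ax":0,"ay":0,"az":0}]'

```text
time: 20.1
tcp_pos: [0.412, -0.2658, 0.3666]
orientation: [3.142, 0.0, -0.785]
force: [-0.5, -0.5, -3.5]
grip_width: 0.0161
grasp_force: 35.0
```

>>> jog_arm --deltas '[{"x":0,"y":0,"z":0.4,"ax":0,"ay":0,"az":0},{"x":0,"y":0,"z":0,"ax":0,"ay":0,"az":0}]'

```text
time: 20.3
tcp_pos: [0.412, -0.2658, 0.3665]
orientation: [-3.142, -0.0, -0.785]
force: [-0.6, 0.8, -1.0]
grip_width: 0.0153
grasp_force: 35.0
```

>>> jog_arm --deltas '[{"x":0,"y":0,"z":0.4,"ax":0,"ay":0,"az":0},{"x":0,"y":0,"z":0,"ax":0,"ay":0,"az":0}]'

```text
time: 20.5
tcp_pos: [0.412, -0.2658, 0.3664]
orientation: [3.142, -0.0, -0.785]
force: [-2.4, 1.2, 1.7]
grip_width: 0.0158
grasp_force: 35.0
```

Seated on the rim. Now I bring the strap lightly against the bead.

>>> jog_arm --deltas '[{"x":0,"y":0.7,"z":0,"ax":0,"ay":0,"az":0},{"x":0,"y":0,"z":0,"ax":0,"ay":0,"az":0}]'

```text
time: 20.7
tcp_pos: [0.4118, -0.266, 0.3664]
orientation: [-3.14, -0.0, -0.785]
force: [0.4, 2.8, 3.9]
grip_width: 0.0157
grasp_force: 35.0
```

>>> jog_arm --deltas '[{"x":0,"y":0.7,"z":0,"ax":0,"ay":0,"az":0},{"x":0,"y":0,"z":0,"ax":0,"ay":0,"az":0}]'

```text
time: 20.9
tcp_pos: [0.4114, -0.2667, 0.3664]
orientation: [-3.14, -0.001, -0.785]
force: [0.4, 4.1, 4.3]
grip_width: 0.0159
grasp_force: 35.0
```

>>> jog_arm --deltas '[{"x":0,"y":0,"z":0,"ax":0,"ay":0,"az":0},{"x":0,"y":0,"z":0,"ax":0,"ay":0,"az":0},{"x":0,"y":0,"z":0,"ax":0,"ay":0,"az":0}]' --grip_force 4

```text
time: 21.2
tcp_pos: [0.4114, -0.2668, 0.3664]
orientation: [-3.14, -0.001, -0.785]
force: [1.5, 3.1, 5.0]
grip_width: 0.0158
grasp_force: 4.0
```

>>> jog_arm --deltas '[{"x":0,"y":0,"z":0,"ax":0,"ay":0,"az":0},{"x":0,"y":0,"z":0,"ax":0,"ay":0,"az":0},{"x":0,"y":0,"z":0,"ax":0,"ay":0,"az":0},{"x":0,"y":0,"z":0,"ax":0,"ay":0,"az":0},{"x":0,"y":0,"z":0,"ax":0,"ay":0,"az":0}]' --hand 0.4

```text
time: 21.7
tcp_pos: [0.4109, -0.2669, 0.3656]
orientation: [3.141, 0.0, -0.785]
force: [0.6, -0.6, -0.3]
grip_width: 0.0527
grasp_force: 0.0
```

>>> jog_arm --deltas '[{"x":0,"y":0,"z":0,"ax":0,"ay":0,"az":0},{"x":0,"y":0,"z":0,"ax":0,"ay":0,"az":0},{"x":0,"y":0,"z":-5,"ax":0,"ay":0,"az":0},{"x":0,"y":0,"z":-15,"ax":0,"ay":0,"az":0},{"x":0,"y":0,"z":-25,"ax":0,"ay":0,"az":0}]'

```text
time: 22.2
tcp_pos: [0.4105, -0.2663, 0.4099]
orientation: [3.141, 0.004, -0.785]
force: [-0.2, -0.3, -0.5]
grip_width: 0.0658
grasp_force: 0.0
```

>>> jog_arm --deltas '[{"x":0,"y":0,"z":-35,"ax":0,"ay":0,"az":0},{"x":0,"y":0,"z":-35,"ax":0,"ay":0,"az":0},{"x":0,"y":30,"z":0,"ax":0,"ay":0,"az":0},{"x":20,"y":35,"z":0,"ax":0,"ay":0,"az":0},{"x":25,"y":35,"z":0,"ax":0,"ay":0,"az":0}]'

```text
time: 22.7
tcp_pos: [0.3716, -0.3697, 0.4824]
orientation: [3.141, -0.002, -0.784]
force: [1.0, 0.0, 0.5]
grip_width: 0.066
grasp_force: 0.0
```

```bash
python3 e.py e3; python3 d.py | grep -E "rim|lid"
```

```text
top dipper_hook 0.75 [331.5, 246.3] [ 0.4019 -0.2607  0.1466]
top dipper_cup 0.96 [319.9, 234.9] [ 0.4358 -0.2445  0.036 ]
top dipper_grip 0.75 [337.5, 244.6] [ 0.4093 -0.2654  0.212 ]
top bucket_rim 0.91 [313.4, 219.0] [ 0.49   -0.2279  0.0083]
top dipper 0.6 629
0.1 11 radial [0.0895 0.0901 0.0946] tang [-0.0086 -0.002   0.0071]
0.135 11 radial [0.0947 0.1093 0.1127] tang [-0.0083 -0.0035  0.007 ]
0.165 8 radial [0.0838 0.0849 0.0899] tang [-0.0114 -0.0033  0.0085]
0.182 8 radial [0.0834 0.0851 0.0929] tang [-0.0118 -0.0046  0.0083]
0.195 45 radial [0.0841 0.0894 0.0981] tang [-0.0111 -0.0008  0.0096]
side dipper_hook 0.92 [319.7, 158.6] [ 0.4001 -0.2665  0.1504]
side dipper_cup 0.86 [307.1, 173.3] [ 0.4427 -0.2713  0.0401]
side dipper_grip 0.84 [319.5, 152.9] [ 0.4025 -0.2576  0.1892]
side bucket_rim 0.75 [294.7, 165.4] [ 0.5036 -0.2866  0.0454]
side dipper 0.67 404
0.1 21 radial [0.0908 0.0924 0.1047] tang [-0.0135 -0.0035  0.0073]
0.135 29 radial [0.0886 0.0977 0.1151] tang [-0.0138 -0.0063  0.002 ]
0.165 17 radial [0.0855 0.0888 0.1015] tang [-0.0166 -0.0073  0.0051]
0.182 13 radial [0.0844 0.0893 0.0971] tang [-0.0163 -0.0111  0.0016]
0.195 29 radial [0.0853 0.0918 0.1003] tang [-0.0147 -0.0077  0.0048]
[ 0.3724 -0.3686  0.481 ] [-0.0985  0.3152 -0.0125]
top lid 2853 [0.4019 0.0618 0.0166] [ 0.2977 -0.0435  0.01  ] [0.5107 0.1683 0.0298]
rim 556 ((0.47746407985687256, -0.20373764634132385), 0.10913938283920288) 0.1496154155711893
side lid 1783 [0.3977 0.0755 0.0154] [ 0.2932 -0.0436  0.01  ] [0.5041 0.1714 0.0299]
rim 352 ((0.47469428181648254, -0.2003348022699356), 0.10975762456655502) 0.14743323562483301
```

View pics/e3.png

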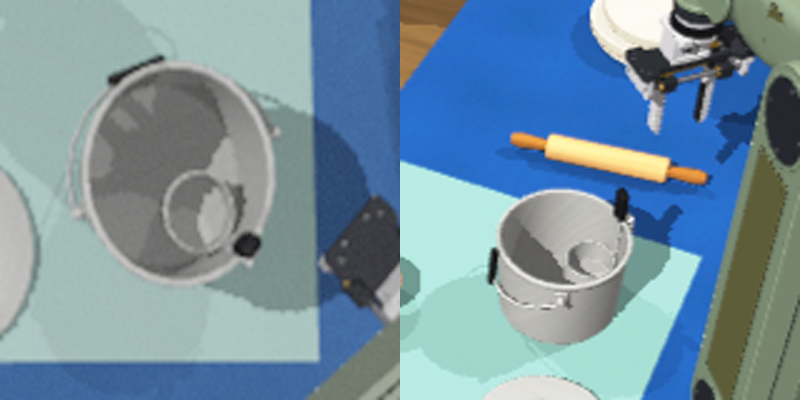

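The dipper hangs on the rim with its cup inside and its grip at (622,205) in the right half of the picture. The hook seat is at z ≈ 0.150. The lid lies flat, the bucket hasn't moved, and the arm is clear.

```bash
python3 -c "
from plant import robot
print(robot.hand_in())"
```

```text
the job is handed in; nothing more can be done
None
```

I took the lid off and laid it flat on the bench with its handle up, hung the dipper seated on the bucket's rim with the cup inside, and handed the job in at about 23 s, with the bucket where it was and the bowl, rolling pin and jar untouched.

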